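# Close a split inverter housing at the roller station

## Task

Push the tray with the lower housing half along the rollers all the way into the station bay, up against the end stop. Then pick the flat cover off the bench by its rib, lower it over the two dowels of the lower half, and press it down against the sprung seal until the two faces meet flush. Finish while still holding the cover pressed shut (if you let go the seal pushes it open again), and leave the other things on the bench alone.

Things in the scene. Friction and masses are not known exactly. Their poses are not given: they have to be found in the camera images.
- track: Fixed aluminium roller track, 420 mm long, 205 mm wide over its feet. Origin: on the bench under its middle; y runs along it towards the bay, z up. Twelve free-turning rollers lie across it, tops 50 mm above the bench (the tray rolls with about 2 N of drag and stays where left). Side rails, 145 mm apart inside, rise 12 mm above the rollers. The -y end (y = -210 mm) is open.
- bay (a point): Where the tray's origin lies when the tray is home: track y = 120 mm, at roller-top height (50 mm above the bench). Axes as the track's. The bay is the last 127 mm of track: steel guides with a flared mouth, about 135 mm apart inside, 30 mm above the rollers, ending at a stop plate as high, its inner face 80 mm beyond this point.
- carrier: Loose grey plastic tray, 130 mm across the track (x), 160 mm along it (y), walls 35 mm high, with the open lower half of a cast aluminium housing bolted in (100 x 130 mm, joint face 50 mm above the tray's underside); 0.9 kg in all. Starts on the rollers 150 to 230 mm short of home, nearly square to the track. Origin: centre of the tray's underside; y towards the bay, z up.
- push_face (a point): Middle of the tray's rear (-y) outer wall, the one to push on: 80 mm behind the tray's origin and 17 mm above its underside. Axes as the tray's.
- seat (a point): Centre of the lower half's joint face, 50 mm above the tray's underside, axes as the tray's. The cover is flush when its origin is here.
- dowel_a (a point): Foot of the first steel dowel, on the joint face, at x = -36, y = -50 mm from the seat. Both dowels are 10 mm in diameter, stand 14 mm out of the joint face and taper over their top 5 mm to 4.4 mm.
- dowel_b (a point): Foot of the second steel dowel, on the joint face, at x = 36, y = 34 mm from the seat.
- seal (a joint): Black rubber seal frame (54 x 108 mm) inside the joint face, on a spring. 0 m: up, its top 4 mm above the joint face; 0.004 m: pressed level with the joint face. It resists with about 5 N at 0 and 12 N at 0.004 m, so it carries the loose cover's weight with a 4 mm gap.
- cover: Loose aluminium cover, 0.35 kg: a flat plate 100 mm (x) by 130 mm (y), 10 mm thick, with a rib on top and two 12 mm through holes for the dowels. It fits one way round only, axes along the tray's. Origin: centre of the plate's underside, z up. Starts flat on the bench, rib up, beyond one end of the track or the other, turned up to 0.6 rad.
- rib (a point): Middle of the cover's lifting rib, above the cover's origin by 26 mm. The rib runs along the cover's y: 24 mm wide (x), 70 mm long (y), from the plate's top (10 mm above its underside) up to 42 mm. Axes as the cover's.
- hole_a (a point): Centre of the cover's hole for dowel_a, at the plate's underside, at x = -36, y = -50 mm from the cover's origin.
- hole_b (a point): Centre of the cover's hole for dowel_b, at the plate's underside, at x = 36, y = 34 mm from the cover's origin.
- bearing_cap: Bystander: round aluminium bearing cap, flange 90 mm in diameter, 34 mm high, lying beyond the other end of the track than the cover. Origin: centre of its underside.
- spray_can: Bystander: spray can, 60 mm in diameter, 160 mm high, standing on the far side of the track. Origin: centre of its underside.
- grease_jar: Bystander: jar, 72 mm in diameter, 80 mm high, standing on the far side of the track. Origin: centre of its underside.

How it is judged:
On the way, in this order (a step that is already met when the one before it is completed fails the run):
1. the tray is home in the bay against the end stop, the cover not yet on it (y of carrier in the frame of bay between -0.006 and 0.006 m and x of carrier in the frame of bay between -0.006 and 0.006 m and z of carrier in the frame of bay between -0.005 and 0.005 m and distance between cover and seat above 0.05 m), for 0.2 s.
2. the cover is down over both dowels, the tray still in the bay (y of carrier in the frame of bay between -0.006 and 0.006 m and x of carrier in the frame of bay between -0.006 and 0.006 m and z of carrier in the frame of bay between -0.005 and 0.005 m and horizontal distance between hole_a and dowel_a below 0.0025 m and horizontal distance between hole_b and dowel_b below 0.0025 m and angle between the z axis of cover and the z axis of carrier, either way round below 0.06 rad and angle between cover's own z axis and vertical below 0.08 rad and z of cover in the frame of seat below 0.008 m), for 0.1 s.
At the end, for the whole second after the job is handed in: The tray is within 6 mm of home in the bay; both holes are within 2.5 mm of their dowels; the cover's underside is within 1.8 mm of the joint face, with the seal compressed by more than 2.2 mm and pressed by more than 6 N; the robot is still in contact with the cover (over 4 N); all is still (y of carrier in the frame of bay between -0.006 and 0.006 m and x of carrier in the frame of bay between -0.006 and 0.006 m and z of carrier in the frame of bay between -0.005 and 0.005 m and horizontal distance between hole_a and dowel_a below 0.0025 m and horizontal distance between hole_b and dowel_b below 0.0025 m and angle between the z axis of cover and the z axis of carrier, either way round below 0.06 rad and angle between cover's own z axis and vertical below 0.08 rad and z of cover in the frame of seat between -0.0018 and 0.0018 m and value of joint seal above 0.0022 m and contact force between cover and carrier above 6 N and contact force between any of the fingers, the arm and cover above 4 N and linear speed of each of cover, carrier below 0.02 m/s); the arm keeps its last pose, push and grip.
It fails at once if the bearing cap is moved more than 30 mm (distance of bearing_cap from where it was at the start of the episode above 0.03 m).
It fails at once if the spray can is moved more than 30 mm (distance of spray_can from where it was at the start of the episode above 0.03 m).
It fails at once if the grease jar is moved more than 30 mm (distance of grease_jar from where it was at the start of the episode above 0.03 m).
It fails at once if the tray is tipped or lifted off the rollers (angle between carrier's own z axis and vertical above 0.2 rad or z of carrier in the frame of bay above 0.02 m).
It also fails if it takes over 58 s, if anything falls off the work surface, if the arm or the gripper's body presses on something with over 40 N, if the wrist force passes 120 N, or if a joint passes its speed limit or range.

## Robot

A 6-joint arm with a two-finger parallel gripper is mounted at the origin on the work surface. World frame = base frame: x ahead of the robot, y to its left, z up, the work surface at z = 0. Lengths are in m, angles in rad, forces in N, time in s.
With the tool pointing down it reaches from about 0.275 to 0.75 m from the base axis. Payload 10.2 kg.
Tool frame: the origin (TCP) lies at the very end of the fingers, on their centre line; the grasp point (between the pads) lies 19 mm behind it; z points along the fingers, y is the line along which they close (so a half turn about z gives the same grasp; the last joint's range is limited). The gripper opens to 88 mm and grips with 3 to 60 N. Pads are 18 mm wide; open, the fingers measure 123 mm over their backs; the gripper's body (75 mm by 187 mm) begins 45 mm behind the grasp point.
Start: joints at [0.902, 0.313, 1.498, -0, 1.331, -0.223], TCP at [0.226, 0.474, 0.239] pointing down, gripper open.
Joint ranges: [-2.94, 2.94], [-0.97, 2.17], [0.19, 2.56], [-1.23, 4.37], [0.02, 3.11], [-2.88, 2.88]. Speed limits (rad/s): [2.39, 2.39, 3.01, 3.14, 3.14, 3.14].

## Interface

Orientations are given as [roll, pitch, yaw] about the fixed x, y, z axes, in that order (R = Rz(yaw) Ry(pitch) Rx(roll)).
In Python, from cell import ctrl, read_camera, camera_params gives the robot as it stands.
- The arm moves only by the shell command python3 -m jog 'ROWS' [OPENING] [FORCE]. ROWS is JSON, a list that holds one entry, the list of rows, each a list of 6 numbers: the shift along the tool's x, y, z in units of 2.5 cm (1.0 is 2.5 cm), then the turn, a rotation vector about the tool's x, y, z in units of 8 degrees (1.0 is 8 degrees). In form: [[[tx, ty, tz, rx, ry, rz], ...]]. A call has 1 to 20 rows; each row shifts and turns the commanded pose from where the row before left it, along the tool's axes as they then stand; what a row does not reach is not made up. A row lasts 1/8 s, in which the tool goes at most 62.5 mm and 10.7 degrees, less where a joint would pass 70% of its speed; a pose out of reach is approached as far as the arm can. A call with a number of a shift or a turn outside -1 to 1 is refused whole. A call with a gripper value outside its range is refused whole. OPENING is the opening, from 0 (shut) to 1 (fully open), set as the call begins (- or left out, the last holds). The fingers move at their own pace and stop on an object; FORCE is the grip in N (left out, the last holds). Time passes only in rows, so rows that do not move let the fingers close. It gives the time, the measured TCP pose, the force, the opening and the grip force at its end, in the units of the state.
- ctrl.sense(): the state, without advancing time (a new reading comes with each control period).
- read_camera(name): name is "scene" or "top" or "wrist"; returns the picture (480x640x3 uint8, red, green, blue); there is no depth.
- camera_params(name): a dict with "fov_y" (degrees; the focal length in pixels is half the picture's height over the tangent of half this angle, whatever the lens; pixels are square), "cx", "cy" (the principal point, pixels), "view" (4x4, takes a point from world to camera coordinates). Camera axes: x right, y down, z forward; pixel columns grow to the right and rows downward; lengths in m; the calibration is good to about 2 mm. A picture is of the moment at which its call begins: read the wrist's pose just before it. camera_params takes no time and is no camera call; for the wrist camera it gives the pose at the moment of the call.
- ctrl.hand_in(): hands the job in; it is judged then, once.
The state is a dict: "t": time; "q": joint angles; "joint_velocities": joint speeds; "joint_efforts": joint torques, N m; "position": TCP position; "tool_rot": TCP orientation; "ft_force": force on the tool from outside, world axes, zero at the start; "ft_torque": the same for the moment, N m; "width": finger opening in m; "finger_force": force on a finger pad.
Only numpy, scipy, OpenCV 4.12 (cv2) and the standard library are available. Lean on these libraries where they do the work, as an engineer would, in place of code of your own. Each camera call takes 0.05 s, during which the arm holds its last target. There are 200 camera calls.

## Working session

There is one attempt and no reset: what is moved stays moved. The work goes in short steps, Python scripts to look and compute and a shell command to move; the robot and the scene stay as the last step left them, time stands still between calls to the robot, and variables do not carry over. Pictures are saved under pics/ and viewed, at most 10 in all, crops included, and the job is handed in when it is done.

```bash
ls; mkdir -p pics; python3 - <<'E'
from cell import ctrl, read_camera, camera_params
import cv2,numpy as np
a=read_camera("top");b=read_camera("scene")
for n,i in(("top",a),("scene",b)):cv2.imwrite(f"pics/{n}0.png",i[...,::-1]);p=camera_params(n);print(n,p["fov_y"],p["cx"],p["cy"],np.round(p["view"],3).tolist())
s=ctrl.sense();print({k:np.round(v,3).tolist() for k,v in s.items()})
E
```

```text
pics
top 43.07097008221335 334.24892924179807 232.973467589133 [[-0.023, -1.0, 0.002, -0.006], [-0.988, 0.022, -0.155, 0.605], [0.155, -0.005, -0.988, 1.298], [0.0, 0.0, 0.0, 1.0]]
scene 57.10597257935456 320.5987690450928 238.82733711979208 [[0.773, 0.634, -0.01, -0.469], [0.498, -0.617, -0.609, -0.244], [-0.392, 0.465, -0.793, 1.306], [0.0, 0.0, 0.0, 1.0]]
{'t': 0.1, 'q': [0.902, 0.313, 1.498, 0.0, 1.331, -0.223], 'joint_velocities': [0.0, -0.0, -0.002, 0.002, 0.0, 0.001], 'joint_efforts': [0.002, -40.282, -25.264, 0.07, 0.034, 0.0], 'position': [0.226, 0.474, 0.238], 'tool_rot': [-3.14, -0.0, 2.696], 'ft_force': [0.115, 0.105, 0.532], 'ft_torque': [-0.001, 0.022, -0.046], 'finger_force': 0.0, 'width': 0.088}
```

View pics/top0.png

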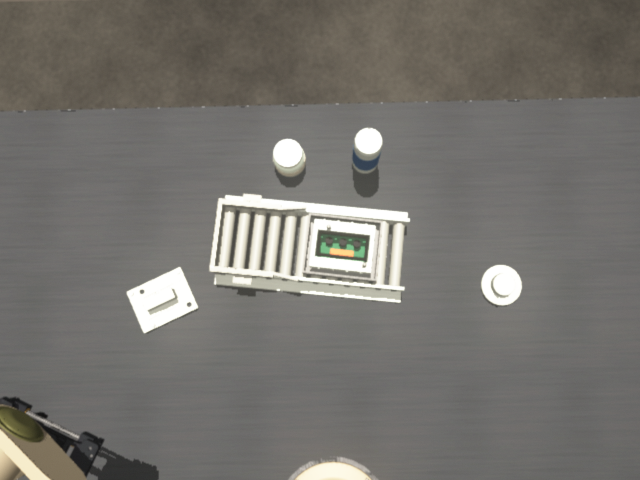

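View pics/scene0.png

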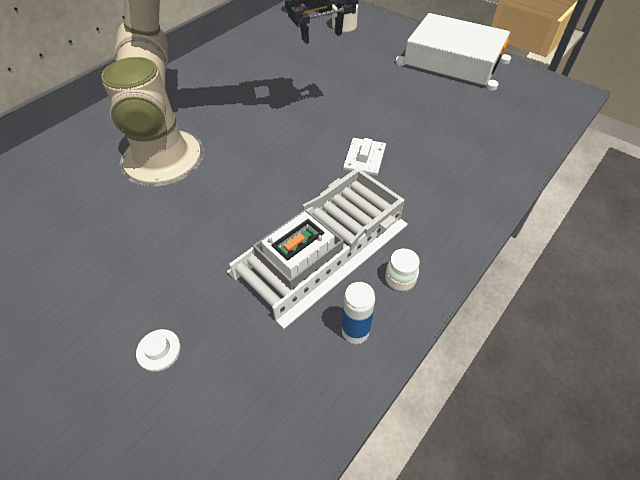

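The top view shows the bay and stop at the left (+y world), the tray at about (342,248), the cover at (162,300) and the bearing cap at (501,285). The jar is at (289,158) and the can at (367,150). I'll enlarge the track and cast rays.

```bash
cat > h.py <<'E'
from cell import ctrl, read_camera, camera_params
import cv2,numpy as np
def cast(p,uv,z):
    f=240/np.tan(np.radians(p["fov_y"])/2);V=np.array(p["view"]);R,t=V[:3,:3],V[:3,3]
    uv=np.atleast_2d(uv).astype(float)
    d=np.c_[(uv[:,0]-p["cx"])/f,(uv[:,1]-p["cy"])/f,np.ones(len(uv))]@R;c=-R.T@t
    return (c+d*((z-c[2])/d[:,2])[:,None])[:,:2]
def proj(p,X):
    f=240/np.tan(np.radians(p["fov_y"])/2);V=np.array(p["view"]);c=np.atleast_2d(X)@V[:3,:3].T+V[:3,3]
    return c[:,:2]/c[:,2:]*f+[p["cx"],p["cy"]]
E
python3 - <<'E'
from h import *
p=camera_params("top")
im=cv2.imread("pics/top0.png")
cv2.imwrite("pics/c0.png",cv2.resize(im[180:310,205:415],None,fx=3.8,fy=3.8,interpolation=cv2.INTER_CUBIC))
g=cv2.cvtColor(im,cv2.COLOR_BGR2GRAY)
m=np.zeros_like(g);m[255:345,110:208]=g[255:345,110:208]>120
c=max(cv2.findContours(m,0,2)[0],key=cv2.contourArea);b=cv2.boxPoints(cv2.minAreaRect(c));print(b);print("cover",cast(p,b,.01),cast(p,b,.01).mean(0))
print("rail",cast(p,[[226,197],[409,217]],.07)); print("foot",cast(p,[[217,287],[401,300]],.0)); print("cap",cast(p,[[501,285]],0.01),"jar,can",cast(p,[[289,148],[367,142]],[.08]),cast(p,[[367,142]],.16))
E
```

```text
[[126. 255.]
 [207. 255.]
 [207. 344.]
 [126. 344.]]
cover [[0.57039203 0.45223999]
 [0.56626654 0.26930995]
 [0.36821889 0.26740652]
 [0.37229462 0.44626298]] [0.46929302 0.35880486]
rail [[ 0.68597964  0.21651963]
 [ 0.63240768 -0.1830372 ]]
foot [[ 0.49423215  0.24810181]
 [ 0.4556184  -0.16623903]]
cap [[ 0.4835804  -0.39091013]] jar,can [[ 0.79109262  0.07643697]
 [ 0.80097647 -0.09597716]] [[ 0.77600091 -0.09081228]]
```

View pics/c0.png

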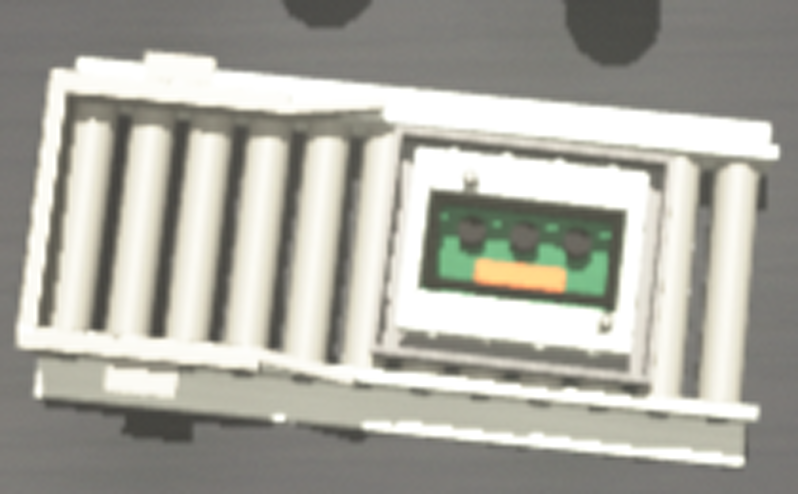

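```bash
python3 - <<'E'
from h import *
p=camera_params("top");q=lambda l:np.array(l)/3.8+[205,180]
F=cast(p,q([[743,463],[37,398]]),0);v=F[1]-F[0];print("foot",F,np.linalg.norm(v),"yaw",-np.arctan2(v[0],v[1]))
H=cast(p,q([[415,147],[650,170],[630,352],[395,325]]),.10);print("housing",H,H.mean(0),"side",np.diff(H,axis=0,append=H[:1]),)
D=cast(p,q([[605,318],[470,178]]),.114);w=D[1]-D[0];print("dowels",D,np.linalg.norm(w),"yaw",np.arctan2(w[1],w[0])-np.arctan2(84,72))
yw=-np.arctan2(v[0],v[1]);X=np.array([np.cos(yw),np.sin(yw)]);Y=np.array([-X[1],X[0]])
o=F.mean(0)+.1025*X;print("track",o,"bay",o+.12*Y,"seat in track",[(H.mean(0)-o)@X,(H.mean(0)-o)@Y])
im=cv2.imread("pics/top0.png");g=cv2.cvtColor(im,cv2.COLOR_BGR2GRAY)
m=np.zeros_like(g);m[255:345,110:208]=(g[255:345,110:208]>175)*255
c=max(cv2.findContours(m,0,2)[0],key=cv2.contourArea);b=cv2.boxPoints(cv2.minAreaRect(c));B=cast(p,b,.01);print("cover",b.tolist(),B,B.mean(0),np.linalg.norm(np.diff(B,axis=0),axis=1))
print(cast(p,[[142,292],[189,304]],.01))
w=camera_params("wrist");print(w["fov_y"],np.linalg.inv(w["view"]).round(3),ctrl.sense()["position"])
E
```

```text
foot [[ 0.45151941 -0.16500898]
 [ 0.49945517  0.2532489 ]] 0.4209958374047076 yaw -0.11411028357328931
housing [[ 0.62787437  0.02309636]
 [ 0.61183116 -0.10828177]
 [ 0.50997448 -0.09380656]
 [ 0.52790539  0.03594695]] [ 0.56939635 -0.03576126] side [[-0.01604321 -0.13137812]
 [-0.10185668  0.0144752 ]
 [ 0.01793091  0.12975352]
 [ 0.09996899 -0.0128506 ]]
dowels [[ 0.52771524 -0.07979984]
 [ 0.60721515 -0.00742796]] 0.10750778911808524 yaw -0.123671918147363
track [0.57732068 0.03244902] bay [0.59098422 0.1516686 ] seat in track [np.float64(-0.00010618088820806236), np.float64(-0.06866895865809923)]
cover [[123.96530151367188, 292.0441589355469], [179.58926391601562, 265.7773132324219], [199.10977172851562, 307.1148376464844], [143.48580932617188, 333.3816833496094]] [[0.48695562 0.45427043]
 [0.54319961 0.33081774]
 [0.44961628 0.28577314]
 [0.39458324 0.40825518]] [0.46858869 0.36977912] [0.13566117 0.10385979 0.13427764]
[[0.4861405  0.4139332 ]
 [0.45703723 0.3084058 ]]
71.4245237539468 [[ 0.432  0.865  0.255  0.161]
 [ 0.902 -0.414 -0.123  0.506]
 [-0.001  0.283 -0.959  0.383]
 [ 0.     0.     0.     1.   ]] [0.22624556 0.47350515 0.23824199]
```

```bash
cat >> h.py <<'E'
from scipy.spatial.transform import Rotation as Ro
def need(x,y,z,yaw):
    s=ctrl.sense();R=Ro.from_euler("xyz",s["tool_rot"]);T=Ro.from_euler("xyz",[np.pi,0,yaw])
    print("t",round(s["t"],2),"pos",np.round(s["position"],4),"rot",np.round(s["tool_rot"],4),"F",np.round(s["ft_force"],1),"w",round(s["width"],4))
    d=np.array([x,y,z])-s["position"]
    print("shift units now",np.round(R.inv().apply(d)/.025,2),"after turn",np.round(T.inv().apply(d)/.025,2),"turn",np.round(np.degrees((R.inv()*T).as_rotvec())/8,2))
E
python3 -m jog '[[[0,0,0,0,0,1],[0,0,0,0,0,1],[0,0,0,0,0,1],[0,0,0,0,0,1],[0,0,0,0,0,1],[0,0,0,0,0,1],[0,0,0,0,0,1],[0,0,0,0,0,1],[0,0,0,0,0,0.9],[-0.97,0.67,0,0,0,0],[-0.97,0.67,0,0,0,0],[-0.97,0.67,0,0,0,0],[-0.97,0.67,0,0,0,0],[-0.97,0.67,0,0,0,0],[-0.97,0.67,0,0,0,0],[-0.97,0.67,0,0,0,0],[-0.97,0.67,0,0,0,0],[-0.97,0.67,0,0,0,0],[-0.97,0.67,0,0,0,0]]]' 0.55
python3 -c "from h import *;need(.5557,-.151,.064,1.454)"
```

```text
t: 2.48
position: [0.3645, 0.2123, 0.2386]
tool_rot: [-3.141, 0.0, 1.453]
ft_force: [0.8, 0.4, 0.0]
width: 0.0485
finger_force: 0.0
t 2.48 pos [0.3645 0.2123 0.2386] rot [-3.1412e+00  2.0000e-04  1.4531e+00] F [0.8 0.4 0. ] w 0.0485
shift units now [-13.53   9.3    6.98] after turn [-13.54   9.29   6.98] turn [-0.    0.   -0.01]
```

```bash
python3 -m jog '[[[-0.97,0.67,0,0,0,0],[-0.97,0.67,0,0,0,0],[-0.97,0.67,0,0,0,0],[-0.97,0.67,0,0,0,0],[-0.97,0.67,0,0,0,0],[-0.97,0.67,0,0,0,0],[-0.97,0.67,0,0,0,0],[-0.97,0.67,0,0,0,0],[-0.97,0.67,0,0,0,0],[-0.97,0.67,0,0,0,0],[-0.97,0.67,0,0,0,0],[-0.97,0.67,0,0,0,0],[-0.97,0.67,0,0,0,0],[0,0,0,0,0,0],[0,0,0,0,0,0]]]'
python3 - <<'E'
from h import *
need(.5557,-.151,.064,1.454)
cv2.imwrite("pics/w1.png",read_camera("wrist")[...,::-1])
p=camera_params("wrist");print(proj(p,[[.5557,-.151,.06],[.5596,-.118,.067]]))
E
```

```text
t: 4.35
position: [0.5431, -0.1248, 0.2385]
tool_rot: [-3.141, -0.0, 1.453]
ft_force: [0.0, -0.4, -0.0]
width: 0.0483
finger_force: 0.0
t 4.35 pos [ 0.5431 -0.1248  0.2385] rot [-3.1408e+00 -5.0000e-04  1.4533e+00] F [ 0.  -0.4 -0. ] w 0.0483
shift units now [-0.99  0.63  6.98] after turn [-0.98  0.62  6.98] turn [-0.01 -0.   -0.  ]
[[338.04219325 246.38846119]
 [338.77415178 215.55217515]]
```

View pics/w1.png

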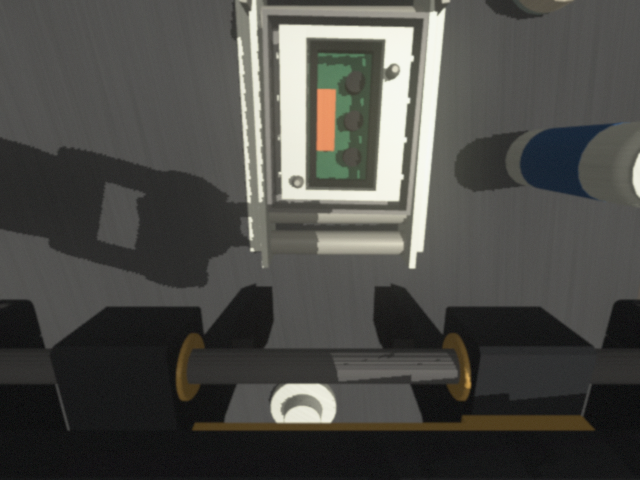

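The wrist view shows the tray's rear wall near row 212, as predicted, with the rails and rollers clear behind it.

```bash
python3 -m jog '[[[-0.6,0.3,0.5,0,0,0],[-0.6,0.33,1,0,0,0],[0,0,1,0,0,0],[0,0,1,0,0,0],[0,0,1,0,0,0],[0,0,1,0,0,0],[0,0,1,0,0,0],[0,0,0.4,0,0,0],[0,0,0,0,0,0]]]'
python3 -c "
from h import *
# home: finger centre at track y .040-.009
need(.5773+.1167*.031,.0324+.993*.031,.064,1.454)"
```

```text
t: 5.52
position: [0.5555, -0.1572, 0.0658]
tool_rot: [-3.141, -0.0, 1.453]
ft_force: [0.7, 0.4, 1.0]
width: 0.0487
finger_force: 0.0
t 5.53 pos [ 0.5555 -0.1572  0.0658] rot [-3.1407e+00 -2.0000e-04  1.4531e+00] F [0.7 0.4 1. ] w 0.0487
shift units now [ 8.87 -0.02  0.07] after turn [ 8.87 -0.02  0.07] turn [-0.01 -0.   -0.01]
```

```bash
python3 -m jog '[[[0.4,0,0,0,0,0],[0.4,0,0,0,0,0],[0.4,0,0,0,0,0],[0.4,0,0,0,0,0],[0.4,0,0,0,0,0],[0.4,0,0,0,0,0],[0.4,0,0,0,0,0],[0.4,0,0,0,0,0],[0.4,0,0,0,0,0],[0.4,0,0,0,0,0],[0.4,0,0,0,0,0],[0.4,0,0,0,0,0],[0.4,0,0,0,0,0],[0.4,0,0,0,0,0],[0.4,0,0,0,0,0],[0.4,0,0,0,0,0],[0.4,0,0,0,0,0],[0.4,0,0,0,0,0],[0.4,0,0,0,0,0],[0.2,0,0,0,0,0]]]'
python3 -c "
from h import *
need(.5773+.1167*.031,.0324+.993*.031,.064,1.454)
p=camera_params('wrist');cv2.imwrite('pics/w2.png',read_camera('wrist')[...,::-1])"
```

```text
t: 8.02
position: [0.5784, 0.0374, 0.0661]
tool_rot: [-3.141, -0.0, 1.454]
ft_force: [1.1, -3.3, 1.4]
width: 0.0486
finger_force: 1.4
t 8.03 pos [0.5784 0.0374 0.0661] rot [-3.1410e+00 -1.0000e-04  1.4537e+00] F [ 1.1 -3.3  1.4] w 0.0486
shift units now [ 1.04 -0.02  0.09] after turn [ 1.04 -0.02  0.09] turn [-0. -0. -0.]
```

```bash
python3 -m jog '[[[0.2,0,0,0,0,0],[0.2,0,0,0,0,0],[0.2,0,0,0,0,0],[0.1,0,0,0,0,0],[0,0,0,0,0,0]]]'; python3 -m jog '[[[0.1,0,0,0,0,0],[0.1,0,0,0,0,0],[0,0,0,0,0,0]]]'
```

```text
t: 8.7
position: [0.5806, 0.0543, 0.0662]
tool_rot: [3.141, -0.0, 1.453]
ft_force: [0.0, 0.3, 0.1]
width: 0.0486
finger_force: 0.0
t: 9.07
position: [0.5812, 0.0591, 0.0662]
tool_rot: [3.141, -0.0, 1.453]
ft_force: [-0.8, -0.5, 0.6]
width: 0.0485
finger_force: 0.2
```

```bash
for i in 1; do python3 -m jog '[[[0.1,0,0,0,0,0],[0.1,0,0,0,0,0],[0,0,0,0,0,0]]]' | grep -E "pos|ft_f"; done; python3 -m jog '[[[0.1,0,0,0,0,0],[0.1,0,0,0,0,0],[0,0,0,0,0,0]]]'| grep -E "pos|ft_f"
```

```text
position: [0.5825, 0.0629, 0.0663]
ft_force: [3.9, -7.2, -3.2]
position: [0.584, 0.0638, 0.0665]
ft_force: [6.0, -29.3, -3.4]
```

Force rose to 29 N at the predicted spot, so the tray is against the stop. I'll back off, rise and look at the dowels.

```bash
python3 -m jog '[[[-0.6,0,0,0,0,0],[0,0,-1,0,0,0],[0,0,-1,0,0,0],[0,0,-1,0,0,0],[0,0,-1,0,0,0],[0,0,-1,0,0,0],[0,0,-1,0,0,0],[0,0,-0.8,0,0,0],[0,0,0,0,0,0],[0,0,0,0,0,0]]]' 1 | head -2
python3 - <<'E'
from h import *
p=camera_params("wrist");im=read_camera("wrist");cv2.imwrite("pics/w3.png",im[...,::-1])
b=np.array([.5773+.1167*.12,.0324+.993*.12]);y=-.117;R=np.array([[np.cos(y),-np.sin(y)],[np.sin(y),np.cos(y)]])
for o in([-.036,-.05],[.036,.034]):
  print(proj(p,np.r_[b+R@o,.114]),proj(p,np.r_[b+R@o,.1]))
need(.4686,.3698,.15,1.997)
E
```

```text
t: 11.08
position: [0.5802, 0.0542, 0.2352]
[[276.50176917 179.17346191]] [[278.78992808 177.53327491]]
[[372.29073333  60.01894773]] [[369.69733968  64.56519366]]
t 11.12 pos [0.5802 0.0541 0.2351] rot [-3.1397e+00 -2.0000e-04  1.4533e+00] F [-0.9 -0.   0.4] w 0.0884
shift units now [12.02 -5.91  3.42] after turn [13.34  1.16  3.4 ] turn [-0.01 -0.01 -3.89]
```

View pics/w3.png

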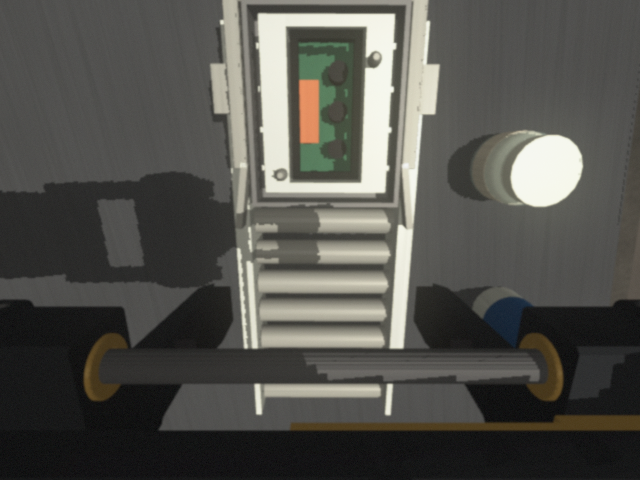

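The tray is home between the guides, with dowel tops near (278,175) and (377,58). I'll zoom in on them for exact pixels.

```bash
python3 - <<'E'
import cv2,numpy as np
im=cv2.imread("pics/w3.png")
a=im[155:195,258:298];b=im[38:78,356:396]
cv2.imwrite("pics/d3.png",cv2.resize(np.hstack([a,b]),None,fx=10,fy=10,interpolation=cv2.INTER_CUBIC))
E
```

```text
(no output)
```

View pics/d3.png

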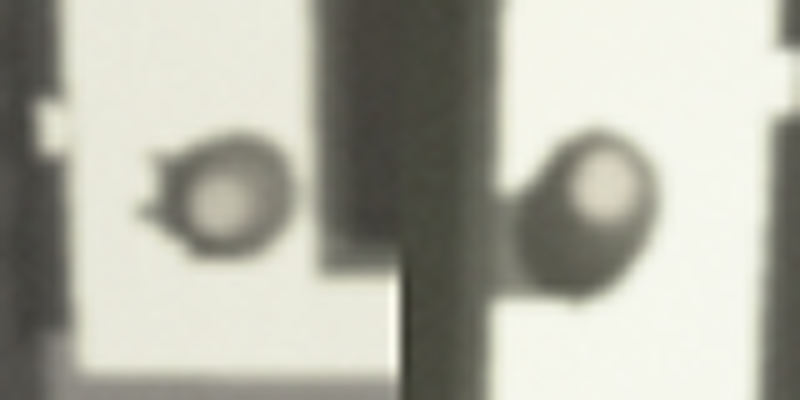

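```bash
python3 -m jog '[[[0,0,0,0,0,-1],[0,0,0,0,0,-1],[0,0,0,0,0,-1],[0,0,0,0,0,-0.9],[1,0.1,0,0,0,0],[1,0.1,0,0,0,0],[1,0.1,0,0,0,0],[1,0.1,0,0,0,0],[1,0.1,0,0,0,0],[1,0.1,0,0,0,0],[1,0.1,0,0,0,0],[1,0.1,0,0,0,0],[1,0.1,0,0,0,0],[1,0.1,0,0,0,0],[1,0.1,0,0,0,0],[0,0,0,0,0,0],[0,0,0,0,0,0]]]' 1 | head -2
python3 - <<'E'
from h import *
p=camera_params("wrist");im=read_camera("wrist");cv2.imwrite("pics/w4.png",im[...,::-1])
import pickle;pickle.dump(p,open("p4.pkl","wb"))
g=cv2.cvtColor(im,cv2.COLOR_RGB2GRAY);m=(g>170).astype(np.uint8)
m[300:]=0
c=max(cv2.findContours(m,cv2.RETR_EXTERNAL,2)[0],key=cv2.contourArea);b=cv2.boxPoints(cv2.minAreaRect(c));print(b.tolist(),cast(p,b,.01).round(4).tolist(),cast(p,b,.01).mean(0))
need(.4686,.3698,.15,1.997)
E
```

```text
t: 13.25
position: [0.4918, 0.3151, 0.2356]
[[277.0, 91.0], [376.0, 91.0], [376.0, 218.0], [277.0, 218.0]] [[0.3973, 0.4109], [0.4893, 0.4526], [0.5493, 0.3348], [0.4472, 0.2885]] [0.4707802  0.37168868]
t 13.3 pos [0.492  0.3149 0.2358] rot [-3.1409e+00  1.0000e-04  1.9970e+00] F [ 1.   0.5 -0.4] w 0.0885
shift units now [2.39 0.06 3.43] after turn [2.39 0.06 3.43] turn [-0.01  0.    0.  ]
```

View pics/w4.png

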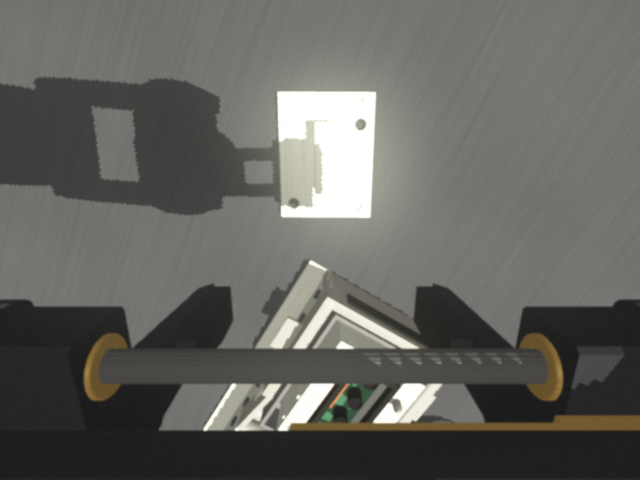

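The cover is at rows 91 to 218, columns 277 to 376, square to the tool. Its holes are near (294,202) and (360,124), with the rib up.

```bash
python3 - <<'E'
from h import *
import pickle;p=pickle.load(open("p4.pkl","rb"));im=cv2.imread("pics/w4.png",0).astype(float)
def blob(u,v,r=6):
    w=im[v-r:v+r+1,u-r:u+r+1];m=np.clip(np.median(w)*.8-w,0,None);y,x=np.mgrid[-r:r+1,-r:r+1];return [u+(m*x).sum()/m.sum(),v+(m*y).sum()/m.sum()]
h=np.array([blob(294,202),blob(360,124)]);H=cast(p,h,.01)
v=H[1]-H[0];yaw=np.arctan2(v[1],v[0])-np.arctan2(84,72)
R=lambda y:np.array([[np.cos(y),-np.sin(y)],[np.sin(y),np.cos(y)]])
print(h,"len",np.linalg.norm(v),"yaw",yaw,"cover",H.mean(0)-R(yaw)@[0,-.008])
C=cast(p,[[277.5,91.5],[376.5,92.5],[372,217.5],[280.5,217.5]],.01);print("corners",C.mean(0),[np.arctan2(*d[::-1]) for d in (C[1]-C[0],C[2]-C[3])])
E
python3 - <<'E'
from h import *
# dowels from w3: pose then TCP (.5802,.0541,.2351); rebuild the view from the current hand-eye
p=camera_params("wrist");s=ctrl.sense()
def T(pos,rpy):
    M=np.eye(4);M[:3,:3]=Ro.from_euler("xyz",rpy).as_matrix();M[:3,3]=pos;return M
E=np.array(p["view"])@T(s["position"],s["tool_rot"])
p["view"]=E@np.linalg.inv(T([.5802,.0541,.2351],[-3.1397,-.0002,1.4533]))
D=cast(p,[[279.5,174.5],[376,56]],.114);v=D[1]-D[0];yaw=np.arctan2(v[1],v[0])-np.arctan2(84,72)
R=np.array([[np.cos(yaw),-np.sin(yaw)],[np.sin(yaw),np.cos(yaw)]])
print("dowels",D,np.linalg.norm(v),"yaw",yaw,"seat",D.mean(0)-R@[0,-.008])
need(.4686,.3698,.03,1.997)
E
```

```text
[[293.56126984 201.57111111]
 [362.39804096 124.14336598]] len 0.1101872544367537 yaw 0.3962203224731653 cover [0.47081309 0.37323828]
corners [0.47096837 0.37157557] [np.float64(0.41617696757898026), np.float64(0.4257386974284527)]
dowels [[0.55281548 0.10896779]
 [0.63404037 0.18292214]] 0.1098486536732176 yaw -0.12359019581334518 seat [0.59441413 0.15388394]
t 13.3 pos [0.492  0.3149 0.2358] rot [-3.1409e+00  1.0000e-04  1.9970e+00] F [ 1.   0.5 -0.4] w 0.0885
shift units now [2.39 0.06 8.23] after turn [2.39 0.06 8.23] turn [-0.01  0.    0.  ]
```

```bash
python3 -m jog '[[[1,0.03,1,0,0,0],[1,0.03,1,0,0,0],[0.4,0,1,0,0,0],[0,0,1,0,0,0],[0,0,1,0,0,0],[0,0,1,0,0,0],[0,0,1,0,0,0],[0,0,1,0,0,0],[0,0,0.4,0,0,0],[0,0,0,0,0,0],[0,0,0,0,0,0]]]' 1 | grep -E "pos|ft_f"
python3 -c "from h import *;need(.470,.371,.015,1.997)"
```

```text
position: [0.4689, 0.371, 0.0273]
ft_force: [-0.0, -0.2, 0.3]
t 14.68 pos [0.4689 0.371  0.0273] rot [ 3.1399e+00 -1.0000e-04  1.9975e+00] F [-0.  -0.2  0.3] w 0.0881
shift units now [-0.02  0.04  0.49] after turn [-0.02  0.04  0.49] turn [ 0.01 -0.    0.  ]
```

```bash
python3 -m jog '[[[0,0.04,0.25,0,0,0],[0,0,0.23,0,0,0],[0,0,0,0,0,0],[0,0,0,0,0,0]]]' 1 | grep -E "pos|ft_f"
python3 -m jog '[[[0,0,0,0,0,0],[0,0,0,0,0,0],[0,0,0,0,0,0],[0,0,0,0,0,0],[0,0,0,0,0,0],[0,0,0,0,0,0],[0,0,0,0,0,0],[0,0,0,0,0,0]]]' 0 45
```

```text
position: [0.4692, 0.3714, 0.0143]
ft_force: [0.5, -0.1, 0.5]
t: 16.18
position: [0.4692, 0.3713, 0.0142]
tool_rot: [3.142, -0.0, 1.998]
ft_force: [0.8, 0.4, 1.3]
width: 0.0235
finger_force: 45.0
```

```bash
python3 -m jog '[[[0,0,-1,0,0,0],[0,0,-1,0,0,0],[0,0,-1,0,0,0],[0,0,-1,0,0,0],[0,0,-1,0,0,0],[0,0,-1,0,0,0],[0,0,-1,0,0,0],[0,0,0,0,0,1],[0,0,0,0,0,1],[0,0,0,0,0,1],[0,0,0,0,0,0.92],[0,0,0,0,0,0],[0,0,0,0,0,0]]]' | grep -vE "t:"
python3 - <<'E'
from h import *
p=camera_params("wrist");im=read_camera("wrist");cv2.imwrite("pics/w5.png",im[...,::-1])
s=ctrl.sense();R=Ro.from_euler("xyz",s["tool_rot"])
import pickle;pickle.dump((p,s),open("p5.pkl","wb"))
for l,o in(("hole_b",[.034,.036,.0042]),("c+",[.065,.05,.0042]),("c-",[.065,-.05,.0042]),("hole_a",[-.05,-.036,.0042])):
  print(l,proj(p,R.apply(o)+s["position"]))
need(.5944,.1539,.185,1.449)
E
```

```text
position: [0.469, 0.3712, 0.1889]
ft_force: [0.2, -0.1, -2.6]
width: 0.0235
finger_force: 45.0
hole_b [[400.0128792  234.25849852]]
c+ [[436.71637352 165.47723089]]
c- [[207.41824104 165.6304659 ]]
hole_a [[254.89536903 386.59534616]]
t 17.85 pos [0.469  0.3713 0.189 ] rot [-3.1411e+00  3.0000e-04  1.4524e+00] F [ 0.3 -0.2 -3. ] w 0.0236
shift units now [-8.04  6.01  0.16] after turn [-8.02  6.03  0.16] turn [-0.    0.    0.02]
```

View pics/w5.png

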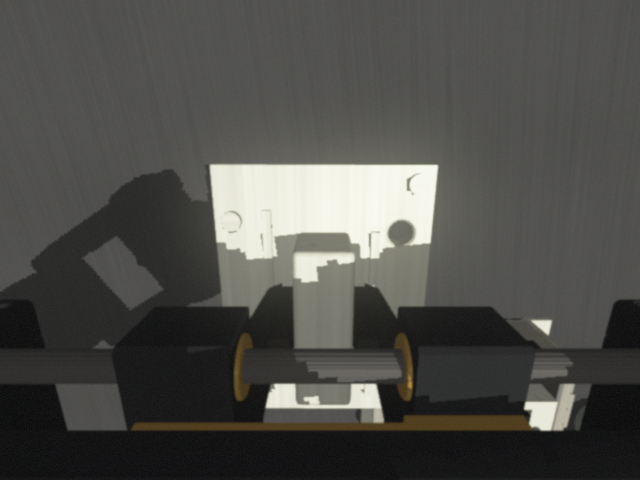

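The held cover appears with corners at (209,164) and (437,164) and hole_b at (401,232), within about 1 px of where a centred grasp puts it. I'll carry it over the seat.

```bash
python3 -m jog '[[[-0.89,0.66,0,0,0,0],[-0.89,0.66,0,0,0,0],[-0.89,0.66,0,0,0,0],[-0.89,0.66,0,0,0,0],[-0.89,0.66,0,0,0,0],[-0.89,0.66,0,0,0,0],[-0.89,0.66,0,0,0,0],[-0.89,0.66,0,0,0,0],[-0.89,0.66,0,0,0,0.02],[0,0,0.9,0,0,0],[0,0,0.8,0,0,0],[0,0,0,0,0,0],[0,0,0,0,0,0]]]' | grep -vE "t:"
python3 - <<'E'
from h import *
cv2.imwrite("pics/s6.png",cv2.resize(read_camera("scene")[180:320,210:390],None,fx=4,fy=4,interpolation=cv2.INTER_CUBIC)[...,::-1])
need(.5926,.1535,.114,1.449)
E
```

```text
position: [0.5929, 0.1548, 0.1477]
ft_force: [0.4, 0.4, -3.2]
width: 0.0236
finger_force: 45.0
t 19.52 pos [0.593  0.1548 0.1478] rot [ 3.1399e+00 -3.0000e-04  1.4481e+00] F [-0.1  0.9 -3.8] w 0.0236
shift units now [-0.05 -0.01  1.35] after turn [-0.05 -0.01  1.35] turn [ 0.01 -0.   -0.01]
```

View pics/s6.png

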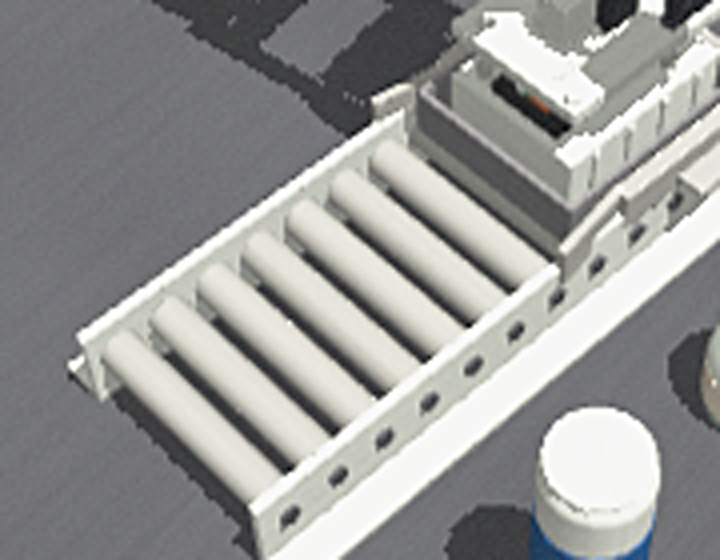

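The tray is home and the cover hangs squarely above it, so I'll lower it and watch the force.

```bash
python3 -m jog '[[[-0.05,-0.01,0.3,0,0,0],[0,0,0.3,0,0,0],[0,0,0.1,0,0,0],[0,0,0,0,0,0]]]' | grep -E "pos|ft"; python3 -m jog '[[[0,0,0.1,0,0,0],[0,0,0.1,0,0,0],[0,0,0,0,0,0]]]' | grep -E "pos|ft"
```

```text
position: [0.5921, 0.1534, 0.129]
ft_force: [0.2, 0.9, -3.7]
position: [0.5921, 0.1535, 0.1241]
ft_force: [-0.0, -0.1, -3.0]
```

```bash
python3 -m jog '[[[0,0,0.1,0,0,0],[0,0,0.1,0,0,0],[0,0,0,0,0,0]]]' | grep -E "pos|ft|rot"
```

```text
position: [0.5925, 0.1534, 0.1193]
tool_rot: [3.141, -0.0, 1.448]
ft_force: [3.2, 0.4, -3.2]
```

```bash
python3 -m jog '[[[0,0.03,0.05,0,0,0],[0,0,0.05,0,0,0],[0,0,0.05,0,0,0],[0,0,0,0,0,0]]]' | grep -E "pos|ft|rot"
```

```text
position: [0.5928, 0.1534, 0.1159]
tool_rot: [3.141, 0.0, 1.448]
ft_force: [-2.8, 0.6, 5.9]
```

```bash
python3 -m jog '[[[0,0,0.04,0,0,0],[0,0,0.04,0,0,0],[0,0,0,0,0,0]]]' | grep -E "pos|ft|rot"
```

```text
position: [0.5928, 0.1534, 0.1143]
tool_rot: [3.141, 0.0, 1.448]
ft_force: [-3.8, -0.9, 7.5]
```

```bash
python3 -m jog '[[[0,-0.01,0.04,0,0,0],[0,0,0,0,0,0],[0,0,0,0,0,0]]]' | grep -E "pos|ft|rot"
```

```text
position: [0.5928, 0.1534, 0.1141]
tool_rot: [3.14, -0.0, 1.448]
ft_force: [-5.0, -2.1, 12.3]
```

```bash
python3 -m jog '[[[0,-0.01,0.03,0,0,0],[0,0,0,0,0,0],[0,0,0,0,0,0],[0,0,0,0,0,0],[0,0,0,0,0,0]]]' - 55
```

```text
t: 22.65
position: [0.5928, 0.1534, 0.1141]
tool_rot: [3.139, -0.0, 1.448]
ft_force: [-5.4, -1.7, 16.1]
width: 0.0239
finger_force: 55.0
```

```bash
python3 - <<'E'
from h import *
a=read_camera("scene")[140:260,280:400];b=read_camera("wrist")[150:300,190:450]
a=cv2.resize(a,(400,400),interpolation=cv2.INTER_CUBIC);b=cv2.resize(b,(400,400*150//260));b=cv2.copyMakeBorder(b,0,400-b.shape[0],0,0,0)
cv2.imwrite("pics/f7.png",np.hstack([a,b])[...,::-1]);need(.5928,.1534,.1142,1.449)
E
```

```text
t 22.75 pos [0.5929 0.1534 0.1141] rot [ 3.1392e+00 -2.0000e-04  1.4476e+00] F [-7.  -1.5 17.3] w 0.0236
shift units now [-0. -0. -0.] after turn [-0. -0. -0.] turn [ 0.02 -0.   -0.01]
```

View pics/f7.png

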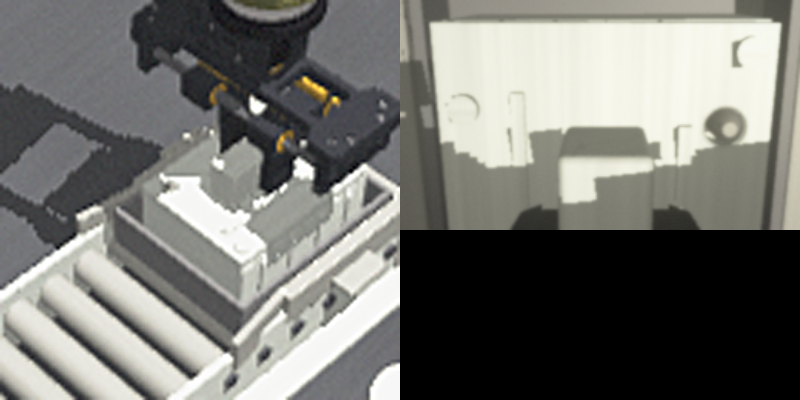

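The dowel shows inside hole_b at crop position (727,127), and no gap shows at the joint. TCP height matches flush (0.1141 m), with about 20 N of downward push. Handing in.

```bash
python3 -c "
from cell import ctrl
print(ctrl.hand_in())"
```

```text
the job is handed in; nothing more can be done
None
```

The job is handed in at about 23 s. The tray is home against the stop and the cover is over both dowels, held pressed flush with about 20 N; the verdict wasn't shown to me.

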